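Clear the reaming jig and hold the bocal socket block in its corner

TASK

Set up the reaming jig: take the steel swab weight and the rubber end cap off its bed and put each into the tray that already holds its like. Lay the rosewood socket block on the cleared bed with its bore in line with the brass reamer guide and press it firmly into the corner, end face flat against the end stop and long side flat against the side stop; finish while still holding it pressed against both stops, ready for reaming. Leave the bocal and the loose reamer lying where they are.

Things in the scene. Friction and masses are not known exactly. Their poses are not given: they have to be found in the camera images.
- jig: Reaming jig, screwed to the bench: dark steel bed plate 200 (x) x 160 (y) x 12 mm high. Origin at the centre of its underside; its x axis points to the end stop, its y axis to the side stop, z up. It is turned up to 0.3 rad about the vertical. The bed is level and 12 mm above the bench
- end_stop: The tall steel stop across the bed's +x end, carrying the flanged brass reamer guide. Same origin and axes as jig. In these axes its inner, flat face is at x = +70 mm and spans y = -40 to +50 mm; its top is 50 mm above the bed. The guide's bore runs along x, 28 mm along +y from the origin and 26 mm above the bed; its collar sticks out only on the far side
- side_stop: The low steel stop along the bed's +y side. Same origin and axes as jig. In these axes its inner, flat face is at y = +50 mm and spans x = -62 to +62 mm; it is 12 mm thick and its top is 18 mm above the bed, so a finger passes over it when the block is held above that height
- jig_corner (a point): The corner on the bed's surface where the planes of the two stops' inner faces meet; axes as the jig's. The block goes on the -x, -y side of this point
- block_center (a point): Centre of the rosewood socket block: dark wood, 70 long (x) x 44 wide (y) x 52 mm tall (z), about 0.2 kg, nickel-lined bore along x through the middle of both ends (either may face the guide). Starts upright on the bench right of the jig, yaw within 0.6 rad. Seated, the centre is 35 mm from the end stop's face, 22 mm from the side stop's face, 26 mm above the bed. It rubs with some drag on bed and stops
- weight_center (a point): Centre of the steel swab weight that stands upright on the jig's bed: slim turned cylinder 18 mm in diameter up to 27 mm, then a narrow neck and a 12 mm button head, 41 mm tall in all; centre 20.5 mm above its foot, z up its axis, about 75 g
- cap_center (a point): Centre of the black rubber end cap that stands on the jig's bed: squat round cap 30 mm in diameter with a 35 mm rim around its lowest 6 mm, 24 mm tall; centre 12 mm above its foot, z up its axis, about 25 g
- weight_tray: Open plywood tray, fixed, 100 (x) x 120 (y) x 30 mm high, walls and floor 4 mm, that holds two more swab weights standing along its +y wall. Origin at the centre of its underside. It may be either of the two trays to the left of the jig
- weight_tray_spot (a point): Middle of the free part of the weight tray's floor (20 mm to the -y side of the tray's centre, 4 mm up); about 90 (x) x 70 (y) mm around it are free
- cap_tray: Equal tray that holds two more rubber end caps standing along its +y wall. Origin at the centre of its underside
- cap_tray_spot (a point): Middle of the free part of the cap tray's floor (20 mm to the -y side of the tray's centre, 4 mm up); about 90 (x) x 70 (y) mm around it are free
- bocal: Bystander: loose bent nickel bocal with a corked end, about 230 mm long, lying flat on the bench beyond the trays, left of the jig's far end; origin near its middle
- reamer: Bystander: loose T-handled steel taper reamer, 165 mm long, lying on the bench to the right of the jig's far end; origin near its middle
Not all that is in view belongs to the job. What is shaped like the weight_tray but blue or purple is not meant.

How it is judged:
By the outcome, as a careful person would: the job done as asked, in the order asked, and still so for the second after the job is handed in, while the arm keeps its last pose, push and grip.
It also fails if it takes over 67 s, if anything falls off the work surface, if the arm or the gripper's body presses on something with over 40 N, if the wrist force passes 120 N, or if a joint passes its speed limit or range.

ROBOT

A 6-joint arm with a two-finger parallel gripper is mounted at the origin on the work surface. World frame = base frame: x ahead of the robot, y to its left, z up, the work surface at z = 0. Lengths are in m, angles in rad, forces in N, time in s.
With the tool pointing down it reaches from about 0.35 to 0.875 m from the base axis. Payload 4.2 kg.
Tool frame: the origin (TCP) lies on the front face of the gripper's body, between the roots of the fingers; the fingertips stand 73 mm ahead of it and the grasp point (between the pads) lies 54 mm ahead of it (r.nose_length is the distance from the TCP to the fingertips, in m); z points along the fingers, y is the direction in which the jaws open and shut (so a half turn about z gives the same grasp; the last joint's range is limited). The gripper opens to 85 mm and grips with 20 to 120 N. Pads are 22 mm wide; open, the fingers measure 114 mm over their backs; the gripper's body (76 mm by 85 mm) begins 54 mm behind the grasp point. The pads swing forward as they close: fully open they stand 13 mm farther back than shut.
Start: joints at [-1.012, 0.385, 0.008, 0, -1.194, -0.259], TCP at [0.185, -0.597, 0.304] pointing down, gripper open.
Joint ranges: [-3.14, 3.14], [-1.21, 2.06], [-1.07, 1.41], [-3.16, 2.05], [-2.99, -0.16], [-3.1, 3.1]. Speed limits (rad/s): [2.79, 2.79, 3.14, 3.14, 3.14, 3.14].

INTERFACE

Orientations are given as [roll, pitch, yaw] about the fixed x, y, z axes, in that order (R = Rz(yaw) Ry(pitch) Rx(roll)).
In Python, from bench import r gives the robot as it stands. Calls block until the motion is done:
- r.move_ptp(position, orientation): joint-space move of the TCP to a pose.
- r.move_straight(position, ori=None, rate=0.15): straight line of the TCP; ori=None keeps the orientation; rate is the mean speed in m/s.
- r.set_joints(angles): joint-space move.
- r.release() and r.grab(effort=None): open the fingers fully, or close them until they stop; effort is the grip in N (None keeps the last).
- r.pause(seconds).
- r.ik(position, orientation): joint angles nearest the present ones, or None.
- r.get_state(): the state.
- r.capture(name): name is "scene" or "top" or "wrist"; returns the picture (384x512x3 uint8, red, green, blue); there is no depth.
- r.camera_params(name): a dict with "K" (3x3 intrinsics, pixels), "extrinsics" (4x4, takes a point from camera to world coordinates). Camera axes: x right, y up, looking along -z (the intrinsics and any distortion apply to the point x, -y, -z); pixel columns grow to the right and rows downward; lengths in m; the calibration is good to about 2 mm. A picture is of the moment at which its call begins: read the wrist's pose just before it. camera_params takes no time and is no camera call; for the wrist camera it gives the pose at the moment of the call.
A pose or a line that the arm cannot do raises r.Unreachable and nothing moves.
- r.finish_job(): hands the job in, once; it reports no verdict.
The state is a dict: "clock": time; "joint_positions": joint angles; "dq": joint speeds; "effort": joint torques, N m; "tool_pos": TCP position; "tcp_rot": TCP orientation; "wrist_force": force on the tool from outside, world axes, zero at the start; "ft_torque": the same for the moment, N m; "width": finger opening in m.
Only numpy, scipy, OpenCV 4.12 (cv2) and the standard library are available. Lean on these libraries where they do the work, as an engineer would, in place of code of your own. Each camera call takes 0.05 s, during which the arm holds its last target.

## Working session

There is one attempt and no reset: what is moved stays moved. The work goes in short steps, each a Python script; the robot and the scene stay as the last script left them, time stands still between calls to the robot, and variables do not carry over. Pictures are saved under pics/ and viewed, and the job is handed in when it is done.

```bash
ls; mkdir -p pics
python3 - <<'E'
from bench import r
import cv2
s=r.get_state()
print({k:s[k] for k in ('clock','tool_pos','tcp_rot','width','wrist_force')})
for n in ("scene","top"):
    im=r.capture(n); cv2.imwrite(f"pics/{n}0.png",im[:,:,::-1])
    p=r.camera_params(n); print(n,p)
E
```

```text
pics
{'clock': 0.0, 'tool_pos': array([ 0.18449365, -0.59670729,  0.30280628]), 'tcp_rot': array([ 3.13938890e+00, -9.69398087e-05, -2.84195360e+00]), 'width': 0.08526638579913424, 'wrist_force': array([0.23035984, 0.34063278, 0.17886047])}
scene {'K': array([[475.33931552,   0.        , 250.3753806 ],
       [  0.        , 475.33931552, 180.68560899],
       [  0.        ,   0.        ,   1.        ]]), 'extrinsics': array([[ 0.38276955, -0.73307325,  0.56221978,  1.44233484],
       [ 0.92379567,  0.30992905, -0.22482338, -0.25420325],
       [-0.00943624,  0.60543174,  0.7958413 ,  1.20839072],
       [ 0.        ,  0.        ,  0.        ,  1.        ]])}
top {'K': array([[480.20616393,   0.        , 251.0533139 ],
       [  0.        , 480.20616393, 191.80375333],
       [  0.        ,   0.        ,   1.        ]]), 'extrinsics': array([[-0.02920336,  0.98354266, -0.17830031,  0.40899356],
       [-0.99949506, -0.02649822,  0.01753496,  0.09725236],
       [ 0.01252174,  0.17872235,  0.98381986,  1.31948443],
       [ 0.        ,  0.        ,  0.        ,  1.        ]])}
```

View pics/scene0.png

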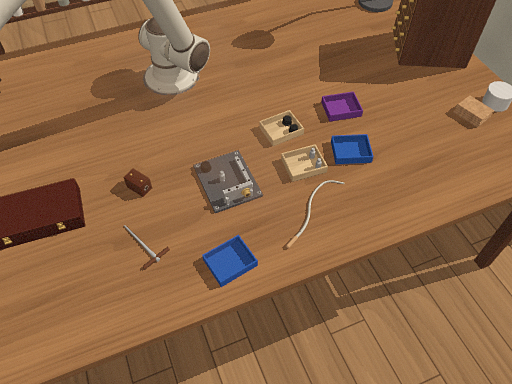

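View pics/top0.png

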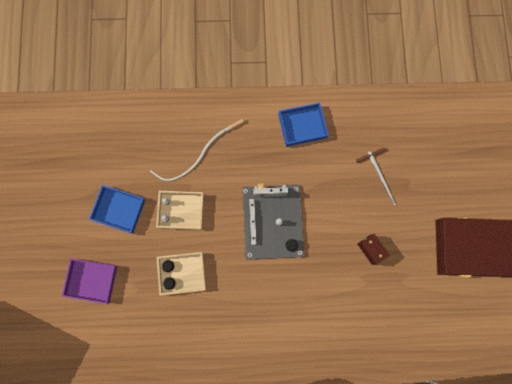

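The scene shows jig at (225,180), weight tray (303,162), cap tray (282,127), block (138,182). In the top view, jig is around (273,222), block (374,249), weight tray (180,210), and cap tray (181,274). I'll crop to get detail.

```bash
cat > h.py <<'E'
import numpy as np, cv2
def ray(p,uv):
    K=p['K'];E=p['extrinsics']
    d=np.linalg.inv(K)@np.array([uv[0],uv[1],1.]); d=np.array([d[0],-d[1],-d[2]])
    return E[:3,3],E[:3,:3]@d
def toz(p,uv,z):
    o,d=ray(p,uv); return o+d*(z-o[2])/d[2]
def proj(p,X):
    E=p['extrinsics']; c=E[:3,:3].T@(np.asarray(X,float)-E[:3,3]); q=p['K']@np.array([c[0],-c[1],-c[2]]); return q[:2]/q[2]
E
python3 - <<'E'
from bench import r
import cv2
from h import *
im=cv2.imread('pics/top0.png')
c=im[170:300,145:405]
cv2.imwrite('pics/topc.png',cv2.resize(c,None,fx=3,fy=3,interpolation=cv2.INTER_CUBIC))
p=r.camera_params('top')
for n,uv,z in [('jigTL',(245,187),.012),('jigTR',(301,186),.012),('jigBL',(246,259),.012),('jigBR',(304,258),.012),('weight',(279,222),.053),('cap',(292,245),.036),('block',(374,249),.052),('wt',(180,210),.03),('ct',(181,274),.03)]:
    print(n,toz(p,uv,z).round(4))
print(r.camera_params('wrist'), r.get_state()['tool_pos'])
E
```

```text
jigTL [0.6599 0.0903 0.012 ]
jigTR [ 0.6586 -0.0652  0.012 ]
jigBL [0.4621 0.093  0.012 ]
jigBR [ 0.4603 -0.0638  0.012 ]
weight [0.5552 0.003  0.053 ]
cap [ 0.4946 -0.0305  0.036 ]
block [ 0.4769 -0.2447  0.052 ]
wt [0.5979 0.2679 0.03  ]
ct [0.427  0.2658 0.03  ]
{'K': array([[330.16130976,   0.        , 255.01249867],
       [  0.        , 330.16130976, 186.58065608],
       [  0.        ,   0.        ,   1.        ]]), 'extrinsics': array([[-2.94928858e-01, -9.16010803e-01, -2.71921270e-01,
         1.15442406e-01],
       [ 9.55518913e-01, -2.82508225e-01, -8.46918492e-02,
        -6.17142441e-01],
       [ 7.58653529e-04, -2.84803986e-01,  9.58585476e-01,
         3.73474697e-01],
       [ 0.00000000e+00,  0.00000000e+00,  0.00000000e+00,
         1.00000000e+00]])} [ 0.18449223 -0.59675122  0.30291751]
```

View pics/topc.png

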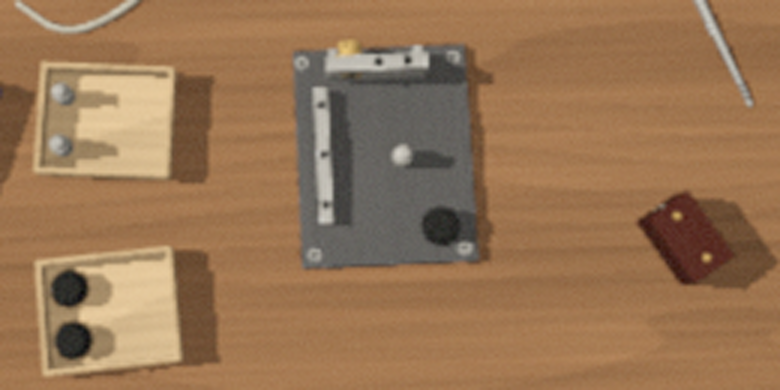

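Run:
```python
from bench import r
import cv2, numpy as np
from h import *
print(r.nose_length)
for y in (np.pi,0,-np.pi/2,np.pi/2): print(y, r.ik([.54,0.0,.33],[np.pi,0,y]))
r.move_ptp([.54,0.0,.33],[np.pi,0,np.pi])
s=r.get_state(); p=r.camera_params('wrist'); im=r.capture('wrist'); cv2.imwrite('pics/w1.png',im[:,:,::-1]); np.savez('w1.npz',K=p['K'],extrinsics=p['extrinsics'])
print(s['clock'],s['tool_pos'],s['tcp_rot'],s['wrist_force'])
```

```text
0.0726
3.141592653589793 [ 3.00424715e-01  2.21593643e-01 -1.58746055e-01 -4.44089210e-16
 -1.19045663e+00 -1.87122104e+00]
0 [ 3.00424715e-01  2.21593643e-01 -1.58746055e-01  4.44089210e-16
 -1.19045663e+00  1.27037161e+00]
-1.5707963267948966 [ 0.30042472  0.22159364 -0.15874606  0.         -1.19045663 -0.30042472]
1.5707963267948966 [ 0.30042472  0.22159364 -0.15874606  0.         -1.19045663  2.84116794]
2.5667 [ 0.54001415 -0.00060958  0.32994066] [-3.14149058e+00 -1.66832426e-04  3.14059912e+00] [ 0.11352505 -0.41641842  0.27971663]
```

View pics/w1.png

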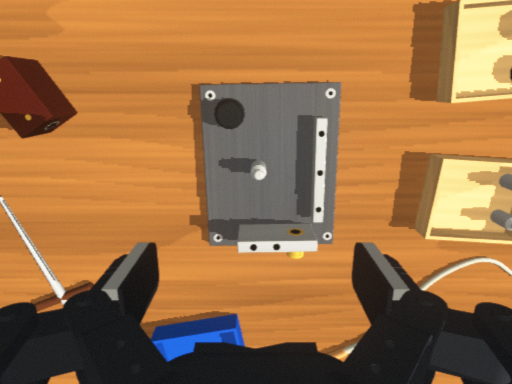

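The wrist view shows the bed centred near (270,163), cap at (229,113), weight head at (259,170), end stop (278,245), side stop (320,170), block (35,98). Next I'll zoom in and measure.

Run:
```python
import cv2, numpy as np
from h import *
p=dict(np.load('w1.npz')); im=cv2.imread('pics/w1.png')
cv2.imwrite('pics/w1z.png',cv2.resize(im[75:265,190:350],None,fx=3.1,fy=3.1,interpolation=cv2.INTER_CUBIC))
# bright steel
hsv=cv2.cvtColor(im,cv2.COLOR_BGR2HSV)
m=((hsv[...,2]>200)&(hsv[...,1]<50)).astype(np.uint8)
n,l,st,c=cv2.connectedComponentsWithStats(m)
for i in range(1,n):
    if st[i,4]>4 and 190<c[i][0]<350 and c[i][1]<265: print(st[i],c[i].round(2),toz(p,c[i],.012).round(4))
# gray bed
m=((hsv[...,2]<130)&(hsv[...,1]<60)).astype(np.uint8)*255
cv2.imwrite('pics/w1m.png',m)
```

```text
[326  88  10  10  55] [330.27  92.82] [0.4726 0.0853 0.012 ]
[206  91   9   8  41] [210.12  94.1 ] [ 0.4739 -0.0508  0.012 ]
[314 119  13 103 857] [319.91 168.55] [0.5606 0.0784 0.012 ]
[255 165  11  15 108] [260.5  172.51] [0.5655 0.0067 0.012 ]
[323 233   9   7  30] [327. 236.] [0.6496 0.0924 0.012 ]
[214 235   7   7  19] [216.16 238.37] [ 0.6528 -0.0501  0.012 ]
[238 241  79  11 721] [278.63 245.91] [0.6636 0.0305 0.012 ]
```

View pics/w1z.png

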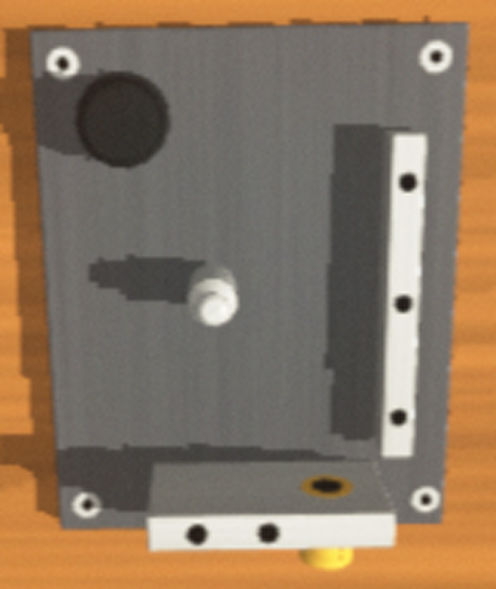

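View pics/w1m.png

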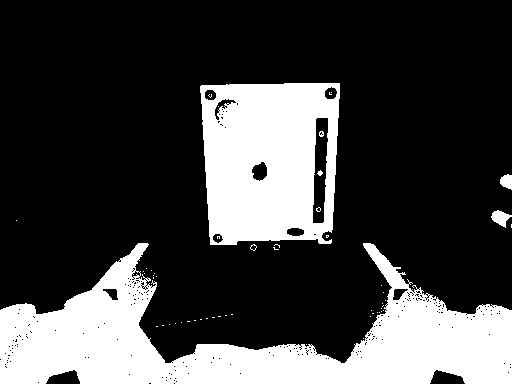

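Run:
```python
import cv2, numpy as np
from h import *
p=dict(np.load('w1.npz')); im=cv2.imread('pics/w1.png')
m=cv2.imread('pics/w1m.png',0)
print('cam',p['extrinsics'][:3,3].round(3))
def fit(pts,z):
    P=np.array([toz(p,q,z)[:2] for q in pts]); vx,vy,x,y=cv2.fitLine(P.astype(np.float32),cv2.DIST_HUBER,0,1e-4,1e-4).ravel(); return np.array([x,y]),np.array([vx,vy])
L=[];R=[]
for v in range(90,232):
    u=np.where(m[v,195:345])[0]; L.append((195+u[0]-.5,v)); R.append((195+u[-1]+.5,v))
T=[];B=[]
for u in range(208,335):
    T.append((u,np.where(m[75:120,u])[0][0]+75-.5))
for u in range(212,232):
    B.append((u,np.where(m[:250,u])[0][-1]+.5))
lines={}
for k,P in (('L',L),('R',R),('T',T),('B',B)):
    o,d=fit(P,.012); lines[k]=(o,d); print(k,o.round(4),d.round(4),'yaw',np.degrees(np.arctan2(d[1],d[0])).round(2))
def X(a,b):
    o,d=lines[a];o2,d2=lines[b];t=np.linalg.solve(np.c_[d,-d2],o2-o);return o+d*t[0]
C={a+b:X(a,b) for a in 'TB' for b in 'LR'}
for k in C: print(k,C[k].round(4))
print('mean',np.mean(list(C.values()),0), [np.linalg.norm(C[a]-C[b]).round(4) for a,b in (('TL','TR'),('TL','BL'),('TR','BR'),('BL','BR'))])
# side stop top
hsv=cv2.cvtColor(im,cv2.COLOR_BGR2HSV)
s=((hsv[...,2]>170)&(hsv[...,1]<50))
Li=[];Ri=[]
for v in range(125,216):
    u=np.where(s[v,300:334])[0]
    Li.append((300+u[0]-.5,v)); Ri.append((300+u[-1]+.5,v))
for P in (Li,Ri):
    o,d=fit(P,.030); print('side',o.round(4),d.round(4),np.degrees(np.arctan2(d[1],d[0])))
# end stop top inner edge (upper in image)
E=[];F=[]
for u in range(243,313):
    v=np.where(s[228:262,u])[0]; E.append((u,228+v[0]-.5));F.append((u,228+v[-1]+.5))
for P in (E,F):
    o,d=fit(P,.062); print('end',o.round(4),d.round(4),np.degrees(np.arctan2(d[1],d[0])))
```

```text
cam [0.468 0.001 0.4  ]
L [ 0.5688 -0.0605] [0.9999 0.0154] yaw 0.88
R [0.5525 0.0968] [0.9999 0.0163] yaw 0.93
T [0.4622 0.0181] [ 0.0153 -0.9999] yaw -89.12
B [ 0.6615 -0.046 ] [6.e-04 1.e+00] yaw 89.97
TL [ 0.4634 -0.0621]
TR [0.461  0.0953]
BL [ 0.6615 -0.059 ]
BR [0.6616 0.0986]
mean [0.56188107 0.01819541] [np.float32(0.1574), np.float32(0.1981), np.float32(0.2006), np.float32(0.1576)]
side [0.5678 0.0689] [0.9998 0.0208] 1.1916372
side [0.5587 0.0808] [0.9998 0.019 ] 1.0861948
end [0.6316 0.0267] [6.e-04 1.e+00] 89.96436
end [0.6448 0.029 ] [ 0.0231 -0.9997] -88.67591
```

Run:
```python
from bench import r
import cv2, numpy as np
from h import *
p=r.camera_params('top'); im=cv2.imread('pics/top0.png')
hsv=cv2.cvtColor(im,cv2.COLOR_BGR2HSV)
# use saturation profile with subpixel edge
S=hsv[...,1].astype(float)
def sub(prof,th):  # all crossings
    a=prof-th; i=np.where(a[:-1]*a[1:]<0)[0]; return i+a[i]/(a[i]-a[i+1])
def fit(pts,z):
    P=np.array([toz(p,q,z)[:2] for q in pts]); vx,vy,x,y=cv2.fitLine(P.astype(np.float32),cv2.DIST_HUBER,0,1e-4,1e-4).ravel(); return np.array([x,y]),np.array([vx,vy])
th=80
L=[];R=[];T=[];B=[]
for v in range(192,254):
    x=sub(S[v,230:275],th)
    if len(x): L.append((230+x[0],v))
    x=sub(S[v,280:320],th)
    if len(x): R.append((280+x[-1],v))
for u in range(250,300):
    x=sub(S[240:275,u],th)
    if len(x): B.append((u,240+x[-1]))
for u in list(range(246,252))+list(range(288,301)):
    x=sub(S[175:200,u],th)
    if len(x): T.append((u,175+x[0]))
lines={}
for k,P in (('L',L),('R',R),('T',T),('B',B)):
    o,d=fit(P,.012); lines[k]=(o,d); print(k,len(P),o.round(4),'yaw',np.degrees(np.arctan2(d[1],d[0])).round(2))
def X(a,b):
    o,d=lines[a];o2,d2=lines[b];t=np.linalg.solve(np.c_[d,-d2],o2-o);return o+d*t[0]
C={a+b:X(a,b) for a in 'TB' for b in 'LR'}
for k in C: print(k,C[k].round(4))
print('mean',np.mean(list(C.values()),0), [np.linalg.norm(C[a]-C[b]).round(4) for a,b in (('TL','TR'),('TL','BL'),('TR','BR'),('BL','BR'))])
print(L[::8],R[::8])
```

```text
L 59 [0.5623 0.0966] yaw 0.9
R 58 [ 0.5587 -0.0629] yaw 0.88
T 19 [0.6624 0.0075] yaw -89.09
B 50 [0.4629 0.0159] yaw -88.99
TL [0.6609 0.0982]
TR [ 0.6635 -0.0613]
BL [0.4615 0.0951]
BR [ 0.4643 -0.0644]
mean [0.56256616 0.0168797 ] [np.float32(0.1596), np.float32(0.1994), np.float32(0.1991), np.float32(0.1595)]
[(np.float64(242.36), 192), (np.float64(242.62745098039215), 200), (np.float64(243.22666666666666), 209), (np.float64(243.41509433962264), 217), (np.float64(243.74545454545455), 225), (np.float64(244.23287671232876), 234), (np.float64(244.28571428571428), 242), (np.float64(244.91489361702128), 250)] [(np.float64(299.98333333333335), 193), (np.float64(300.46153846153845), 201), (np.float64(301.27536231884056), 209), (np.float64(301.5243902439024), 217), (np.float64(302.28915662650604), 227), (np.float64(302.74603174603175), 235), (np.float64(303.11764705882354), 244), (np.float64(303.8888888888889), 252)]
```

Run:
```python
from bench import r
import cv2, numpy as np
from h import *
pt=r.camera_params('top'); it=cv2.imread('pics/top0.png'); pw=dict(np.load('w1.npz')); iw=cv2.imread('pics/w1.png')
def comps(m,off,lo,hi=1e9):
    n,l,st,c=cv2.connectedComponentsWithStats(m.astype(np.uint8))
    return [(c[i]+off,st[i]) for i in range(1,n) if lo<st[i,4]<hi]
# weight
g=cv2.cvtColor(it,cv2.COLOR_BGR2GRAY)
for c,s in comps(g[205:235,262:295]>130,(262,205),8): print('top weight',c,s,toz(pt,c,.053).round(4),toz(pt,c,.045).round(4))
for c,s in comps(g[235:258,280:302]<40,(280,235),30): print('top cap',c,s,toz(pt,c,.034).round(4))
for c,s in comps(g[255:295,157:182]<45,(157,255),30): print('trayT cap',c,s,toz(pt,c,.028).round(4))
g=cv2.cvtColor(iw,cv2.COLOR_BGR2GRAY)
for c,s in comps(g[155:190,245:275]>195,(245,155),15): print('w weight',c,s,toz(pw,c,.05).round(4))
for c,s in comps(g[90:140,205:255]<52,(205,90),60): print('w cap',c,s,toz(pw,c,.036).round(4))
# trays in top: light wood mask
hsv=cv2.cvtColor(it,cv2.COLOR_BGR2HSV)
m=((hsv[...,2]>165)&(hsv[...,1]<140)).astype(np.uint8)
m=cv2.morphologyEx(m,cv2.MORPH_CLOSE,np.ones((5,5)))
cs,_=cv2.findContours(m[180:310,140:215],cv2.RETR_EXTERNAL,cv2.CHAIN_APPROX_NONE)
for c in cs:
    if cv2.contourArea(c)>800:
        h=cv2.convexHull(c+np.array([140,180])); b=cv2.boxPoints(cv2.minAreaRect(h)); P=np.array([toz(pt,q,.03)[:2] for q in b]); print('tray',b.round(1).tolist(),P.round(4).tolist(),P.mean(0).round(4))
# block dark red
m=((hsv[...,2]<110)&(hsv[...,1]>120)&((hsv[...,0]<8)|(hsv[...,0]>172))).astype(np.uint8)
for c,s in comps(m[225:275,350:400],(350,225),50): print('block mask',c,s)
cv2.imwrite('pics/blk.png',np.hstack([cv2.resize(it[225:275,350:400],(400,400),interpolation=cv2.INTER_CUBIC),cv2.resize(iw[45:145,0:100],(400,400),interpolation=cv2.INTER_CUBIC)]))
```

```text
top weight [278.17647059 220.97058824] [13 13  7  7 34] [0.558 0.005 0.053] [0.5589 0.0044 0.045 ]
trayT cap [168.91525424 265.76271186] [ 6  6 11 11 59] [0.4495 0.298  0.028 ]
trayT cap [169.91044776 283.08955224] [ 8 23 10 11 67] [0.4043 0.2953 0.028 ]
w weight [260.44545455 172.49090909] [ 10  10  11  15 110] [0.5559 0.006  0.05  ]
w cap [227.87380192 113.34025559] [  9   9  29  30 626] [ 0.4935 -0.0292  0.036 ]
tray [[140.0, 251.0], [214.0, 251.0], [214.0, 305.0], [140.0, 305.0]] [[0.4906, 0.3745], [0.485, 0.1778], [0.3446, 0.1799], [0.3503, 0.3728]] [0.4176 0.2762]
tray [[139.8000030517578, 238.0], [144.6999969482422, 186.39999389648438], [218.3000030517578, 193.39999389648438], [213.39999389648438, 244.89999389648438]] [[0.5252, 0.3754], [0.6654, 0.3639], [0.6407, 0.1636], [0.5011, 0.179]] [0.5831 0.2705]
block mask [373.4793578  249.15825688] [  9  10  30  29 436]
```

View pics/blk.png

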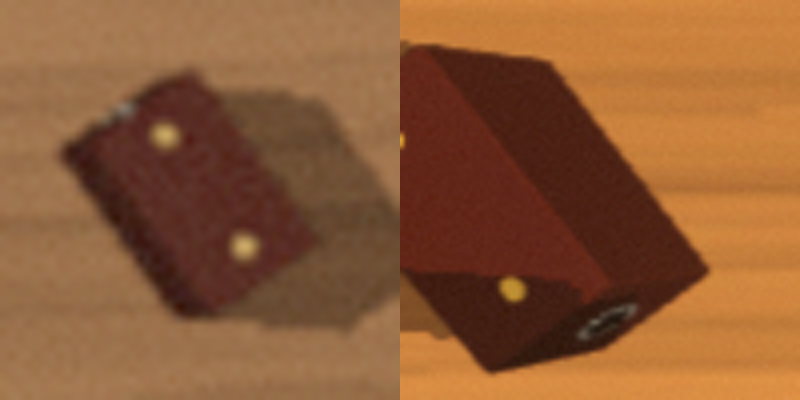

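Run:
```python
from bench import r
import numpy as np
from h import *
p=r.camera_params('top')
for n,Q in (('wt',[(40,62),(174,67),(171,178),(36,174)]),('ct',[(37,262),(170,247),(181,360),(43,374)])):
    P=np.array([toz(p,(145+a/3,170+b/3),.03)[:2] for a,b in Q]); c=P.mean(0)
    yd=(P[0]+P[3]-P[1]-P[2]); yd/=np.linalg.norm(yd); yaw=np.arctan2(-yd[0],yd[1])
    print(n,P.round(3).tolist(),c.round(4),'yaw',yaw.round(3),'spot',(c-.02*yd).round(4))
for uv in ((370.5,241.75),(380.4,255.75)): print(toz(p,uv,.052))
# ik checks
for x,y,z,a in ((.557,.0055,.1,np.pi+np.pi/4),(.557,.0055,.1,-np.pi/4),(.557,.0055,.1,-3*np.pi/4),(.6,.25,.12,-np.pi/2),(.42,.25,.12,-np.pi/2),(.6,.034,.11,-np.pi),(.6,.034,.11,0)):
    q=r.ik([x,y,z],[np.pi,0,a]); print(a, None if q is None else np.round(q,2))
```

```text
wt [[0.653, 0.327], [0.645, 0.205], [0.544, 0.209], [0.551, 0.33]] [0.598  0.2677] yaw -0.061 spot [0.5967 0.2477]
ct [[0.473, 0.328], [0.482, 0.211], [0.384, 0.202], [0.375, 0.323]] [0.4285 0.2659] yaw 0.077 spot [0.43  0.246]
[ 0.49617941 -0.23683088  0.052     ]
[ 0.45879898 -0.26021536  0.052     ]
3.9269908169872414 [ 0.3   0.5  -0.4  -0.   -0.67 -1.09]
-0.7853981633974483 [ 0.3   0.5  -0.4   0.   -0.67  0.48]
-2.356194490192345 [ 0.3   0.5  -0.4  -0.   -0.67 -1.09]
-1.5707963267948966 [ 0.64  0.6  -0.14  0.   -0.84 -0.64]
-1.5707963267948966 [ 0.87  0.38 -0.55  0.   -0.64 -0.87]
-3.141592653589793 [ 0.33  0.54 -0.28 -0.   -0.75 -1.9 ]
0 [ 0.33  0.54 -0.28  0.   -0.75  1.25]
```

Run:
```python
from bench import r
import numpy as np,cv2
W=(.557,.0055); o=[np.pi,0,-3*np.pi/4]
r.move_ptp([*W,.15],o); r.move_straight([*W,.100],rate=.12)
r.grab(40); s=r.get_state(); print(s['clock'],s['width'],s['tool_pos'],s['wrist_force'])
r.move_straight([*W,.16],rate=.2)
s=r.get_state(); print(s['clock'],s['width'],s['wrist_force'])
cv2.imwrite('pics/w2.png',r.capture('wrist')[:,:,::-1])
```

```text
4.6 0.01569452591278458 [0.55717989 0.00554909 0.10033167] [-0.98673458  0.26780582  2.79001418]
5.05 0.016082543098150888 [-0.45286059  0.12084336 -0.94732818]
```

View pics/w2.png

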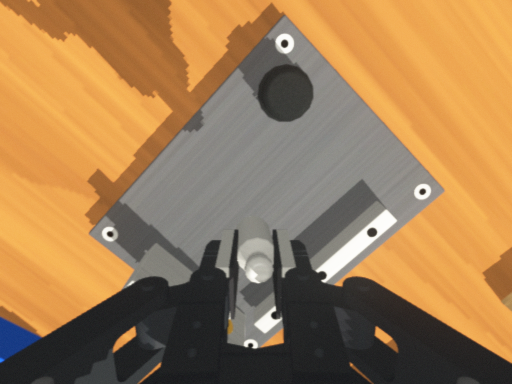

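The picture shows the weight held between the pads at (258,262) and lifted off the bed. I'll place it now.

Run:
```python
from bench import r
import numpy as np,cv2
W=(.5967,.2477); o=[np.pi,0,-np.pi/2-.061]
r.move_ptp([*W,.155],o); r.move_straight([*W,.0945],rate=.12)
s=r.get_state(); print(s['clock'],s['width'],s['tool_pos'],s['wrist_force'])
r.release(); print(r.get_state()['wrist_force'])
r.move_straight([*W,.16],rate=.2)
s=r.get_state(); print(s['clock'])
cv2.imwrite('pics/w3.png',r.capture('wrist')[:,:,::-1])
p=r.camera_params('wrist'); C=(.494,-.029)
```

```text
6.7167 0.015796795936063802 [0.59713123 0.24721136 0.09487246] [-0.13218444 -0.45388352 -1.21786764]
[ 0.01805864 -0.19769041 -0.29704717]
7.8667
```

View pics/w3.png

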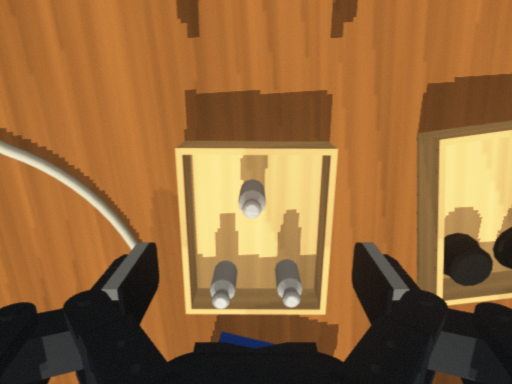

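Weight stands upright in its tray at (252,200). Next is the cap.

Run:
```python
from bench import r
import numpy as np,cv2
C=(.494,-.029); o=[np.pi,0,-np.pi/2+.016]
r.move_ptp([*C,.145],o); r.move_straight([*C,.0945],rate=.12)
r.grab(30); s=r.get_state(); print(s['clock'],s['width'],s['tool_pos'],s['wrist_force'])
r.move_straight([*C,.16],rate=.2)
s=r.get_state(); print(s['clock'],s['width'],s['wrist_force'])
W=(.430,.246); o=[np.pi,0,-np.pi/2+.077]
r.move_ptp([*W,.155],o); r.move_straight([*W,.0915],rate=.12)
s=r.get_state(); print(s['clock'],s['width'],s['tool_pos'],s['wrist_force'])
r.release(); print(r.get_state()['wrist_force'])
r.move_straight([*W,.16],rate=.2)
s=r.get_state(); print(s['clock'])
cv2.imwrite('pics/w4.png',r.capture('wrist')[:,:,::-1])
```

```text
10.1917 0.028221821027286556 [ 0.49417986 -0.02898749  0.0951315 ] [-0.85493001  0.17339164  6.57278343]
10.6667 0.02791219154170246 [ 0.23447814 -0.1267999  -1.2773378 ]
12.4333 0.02821284709851152 [0.43058484 0.24578169 0.09182349] [ 0.0026271   0.90018492 -0.12939169]
[ 0.38984007 -0.33010609 -0.40384455]
13.5167
```

View pics/w4.png

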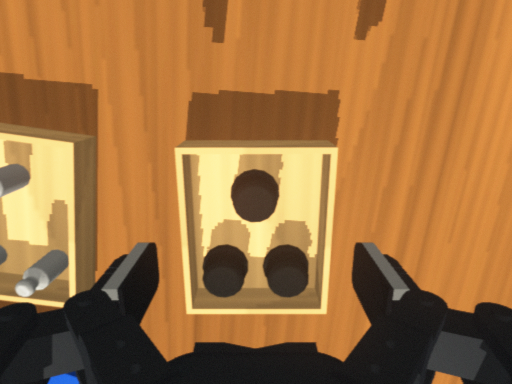

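Cap is upright in the cap tray at (255,195). Now the block: a closer look.

Run:
```python
from bench import r
import numpy as np,cv2
b=.56
r.move_ptp([.478,-.2485,.25],[np.pi,0,-np.pi+b]); r.pause(.2)
p=r.camera_params('wrist'); im=r.capture('wrist'); cv2.imwrite('pics/w5.png',im[:,:,::-1]); np.savez('w5.npz',K=p['K'],extrinsics=p['extrinsics'])
s=r.get_state(); print(s['clock'],s['joint_positions'].round(2),s['tool_pos'],s['tcp_rot'],s['wrist_force'])
```

```text
15.65 [-0.18  0.29 -0.28 -0.   -1.   -0.83] [ 0.47826801 -0.24788394  0.24991734] [ 3.14145854e+00 -1.20407956e-04 -2.58035995e+00] [ 0.1418935   0.65500786 -0.1711362 ]
```

View pics/w5.png

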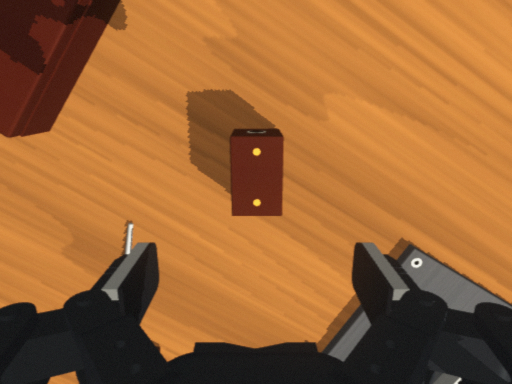

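Run:
```python
import numpy as np,cv2
from h import *
p=dict(np.load('w5.npz')); im=cv2.imread('pics/w5.png'); hsv=cv2.cvtColor(im,cv2.COLOR_BGR2HSV)
sub=slice(120,225),slice(222,295)
m=((hsv[...,0]>10)&(hsv[...,0]<32)&(hsv[...,1]>200)&(hsv[...,2]>170))[140:212,245:268].astype(np.uint8)
n,l,st,c=cv2.connectedComponentsWithStats(m)
S=[c[i]+(245,140) for i in range(1,n) if st[i,4]>5]
print(S); A=[toz(p,s,.052)[:2] for s in S]; d=A[0]-A[1]; print(A,'mid',(A[0]+A[1])/2,np.arctan2(d[1],d[0]),np.arctan2(-d[1],-d[0]))
dark=(hsv[...,2]<125)&((hsv[...,0]<9)|(hsv[...,0]>170))
L=[];R=[]
for v in range(145,208):
    u=np.where(dark[v,225:300])[0]; L.append((225+u[0]-.5,v)); R.append((225+u[-1]+.5,v))
T=[]
for u in range(238,276):
    v=np.where(dark[130:230,u])[0]; T.append((u,130+v[-1]+.5))
for k,P in (('L',L),('R',R),('B',T)):
    Q=np.array([toz(p,q,.052)[:2] for q in P],np.float32); vx,vy,x,y=cv2.fitLine(Q,cv2.DIST_HUBER,0,1e-4,1e-4).ravel(); print(k,x,y,np.arctan2(vy,vx)%np.pi, np.median([q[0] for q in P]),np.median([q[1] for q in P]))
```

```text
[]Traceback (most recent call last):
  File "<stdin>", line 8, in <module>
IndexError: list index out of range
```

```bash
cat > m.py <<'E'
import numpy as np,cv2
from h import *
p=dict(np.load('w5.npz')); im=cv2.imread('pics/w5.png'); hsv=cv2.cvtColor(im,cv2.COLOR_BGR2HSV)
m=(im[140:212,245:268,1]>130).astype(np.uint8)
n,l,st,c=cv2.connectedComponentsWithStats(m)
S=[c[i]+(245,140) for i in range(1,n) if st[i,4]>5]
print(S); A=[toz(p,s,.052)[:2] for s in S]; d=A[0]-A[1]; print(A,'mid',(A[0]+A[1])/2,np.arctan2(-d[1],-d[0]))
print(hsv[170,[226,235,250,280,288]])
dark=(hsv[...,2]<125)&((hsv[...,0]<9)|(hsv[...,0]>170))
L=[];R=[]
for v in range(145,208):
    u=np.where(dark[v,225:300])[0]; L.append((225+u[0]-.5,v)); R.append((225+u[-1]+.5,v))
T=[]
for u in range(238,276):
    v=np.where(dark[130:230,u])[0]; T.append((u,130+v[-1]+.5))
for k,P in (('L',L),('R',R),('B',T)):
    Q=np.array([toz(p,q,.052)[:2] for q in P],np.float32); vx,vy,x,y=cv2.fitLine(Q,cv2.DIST_HUBER,0,1e-4,1e-4).ravel(); print(k,x,y,np.arctan2(vy,vx)%np.pi, np.median([q[0] for q in P]),np.median([q[1] for q in P]))
E
python3 m.py
```

```text
[array([256.25      , 151.20454545]), array([256.45238095, 202.0952381 ])]
[array([ 0.45848607, -0.25836096]), array([ 0.49582939, -0.2346261 ])] mid [ 0.47715773 -0.24649353] 0.5661749143740322
[[ 13 180 126]
 [  6 190  98]
 [  6 182  98]
 [  6 189 100]
 [ 14 175 188]]
L 0.48663312 -0.26565894 0.567051 230.5 176.0
R 0.46925986 -0.22637302 0.5839769 281.5 176.0
B 0.50651526 -0.23000062 2.125022 256.5 214.5
```

Studs at (256,151) and (256,202), edges at columns 231 and 282: block centre (0.477,-0.247), yaw 0.567. Now I'll grasp it.

Run:
```python
from bench import r
import numpy as np,cv2
B=(.4773,-.2468); o=[np.pi,0,-np.pi+.567]
r.move_straight([*B,.15],ori=o,rate=.2); r.move_straight([*B,.0946],rate=.1)
r.grab(60); s=r.get_state(); print(s['clock'],s['width'],s['tool_pos'],s['wrist_force'],s['ft_torque'])
r.move_straight([*B,.19],rate=.2)
a=.016; c=np.array([.5623,.0175]); R=np.array([[np.cos(a),-np.sin(a)],[np.sin(a),np.cos(a)]])
q=c+R@np.array([.035-.012,.028-.012])
r.move_ptp([*q,.19],[np.pi,0,-np.pi+a]); r.pause(.2)
s=r.get_state(); print(s['clock'],s['width'],s['tool_pos'],s['tcp_rot'],s['wrist_force'],s['ft_torque'])
p=r.camera_params('wrist'); im=r.capture('wrist'); cv2.imwrite('pics/w6.png',im[:,:,::-1]); np.savez('w6.npz',K=p['K'],extrinsics=p['extrinsics'])
```

```text
17.4667 0.043328008918656895 [ 0.47789169 -0.24693334  0.09538456] [ 0.18868526 -0.05393367  3.91321898] [ 0.18731141  0.08487068 -0.02301337]
19.4417 0.04295206204694817 [0.58483326 0.0326734  0.18986055] [-3.14145865e+00 -4.34230068e-04 -3.12719156e+00] [-0.47575798  0.10164072 -2.49665716] [-0.0266517  -0.02153041  0.02772729]
```

View pics/w6.png

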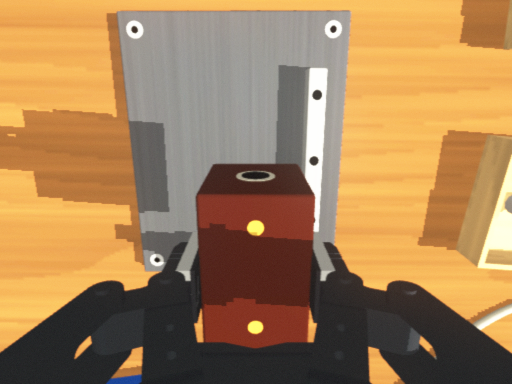

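Block is held square (end face with bore at (256,175)), above the bed. Next is lowering with force checks.

```bash
cat > f.py <<'E'
from bench import r
import numpy as np,cv2
a=.016; c=np.array([.5623,.0175]); R=np.array([[np.cos(a),-np.sin(a)],[np.sin(a),np.cos(a)]])
def go(xj,yj,z,rate=.03,yaw=a):
    r.move_straight([*(c+R@np.array([xj,yj])),z],ori=[np.pi,0,-np.pi+yaw],rate=rate)
def rep(t=''):
    s=r.get_state(); pj=R.T@(s['tool_pos'][:2]-c); fj=R.T@s['wrist_force'][:2]
    print(t,round(s['clock'],2),'pj',(pj*1e3).round(2),'z',(s['tool_pos'][2]*1e3).round(2),'Fj',fj.round(1),'Fz',s['wrist_force'][2].round(1),'T',s['ft_torque'].round(2),'yaw',round((s['tcp_rot'][2]+np.pi+1)%(2*np.pi)-1,4),'w',round(s['width']*1e3,2)); return fj,s
E
python3 - <<'E'
from f import *
go(.023,.016,.115,.12); rep()
for z in (.109,.1078,.107,.1062,.1054,.1046):
    go(.023,.016,z,.02); f,s=rep(z)
    if s['wrist_force'][2]>2.5: break
E
```

```text
20.27 pj [23.64 16.08] z 115.68 Fj [ 0.7 -0.4] Fz -1.9 T [-0.02 -0.02 -0.03] yaw 0.0164 w 43.64
0.109 20.72 pj [23. 16.] z 109.04 Fj [-0.7  0.8] Fz -2.5 T [ 0.08  0.03 -0.01] yaw 0.016 w 43.04
0.1078 20.97 pj [22.95 15.98] z 107.75 Fj [ 0.2 -0.1] Fz -2.4 T [ 0.01  0.   -0.03] yaw 0.016 w 43.44
0.107 21.22 pj [23.14 16.03] z 107.4 Fj [-1.7 -1. ] Fz 0.9 T [0.02 0.3  0.04] yaw 0.0162 w 42.94
0.1062 21.47 pj [23.13 16.06] z 107.39 Fj [-3.1  0.4] Fz 5.6 T [ 0.17  0.81 -0.03] yaw 0.0164 w 43.28
```

Run:
```python
from f import *
go(.030,.016,.1066,.03); f0,_=rep()
for x in (.0325,.034,.035,.036,.037,.038,.039,.040,.041):
    go(x,.016,.1066,.02); f,s=rep(x)
    if f[0]<-9: break
```

```text
21.85 pj [29.98 15.93] z 107.4 Fj [-3.2  0.2] Fz 5.5 T [0.1  0.87 0.05] yaw 0.0163 w 42.7
0.0325 22.12 pj [31.44 15.81] z 107.46 Fj [-6.8  0.7] Fz 8.1 T [0.2  1.62 0.05] yaw 0.0161 w 42.94
0.034 22.38 pj [32.71 15.7 ] z 107.44 Fj [-6.  0.] Fz 8.3 T [0.23 1.74 0.06] yaw 0.016 w 42.69
0.035 22.62 pj [33.53 15.7 ] z 107.46 Fj [-7.1  0.4] Fz 8.4 T [0.22 1.9  0.08] yaw 0.016 w 43.12
0.036 22.88 pj [34.57 15.66] z 107.47 Fj [-6.4 -0.2] Fz 9.3 T [ 0.11  1.87 -0.01] yaw 0.0161 w 43.11
0.037 23.12 pj [35.38 15.66] z 107.5 Fj [-6.5  0.8] Fz 9.0 T [0.14 1.96 0.05] yaw 0.016 w 42.87
0.038 23.38 pj [35.52 15.61] z 107.49 Fj [-10.1   0.5] Fz 10.9 T [0.47 2.62 0.13] yaw 0.0159 w 42.93
```

Run:
```python
from f import *
go(.0365,.016,.1072,.02); rep()
go(.0365,.024,.1072,.03); rep()
for y in (.0265,.028,.029,.030,.031,.032,.033):
    go(.0365,y,.1072,.02); f,s=rep(y)
    if f[1]<-10: break
```

```text
23.62 pj [35.34 15.79] z 107.41 Fj [-6.1  0.7] Fz 6.9 T [0.26 1.67 0.12] yaw 0.0158 w 42.96
 24.04 pj [35.38 22.4 ] z 107.46 Fj [-5.5 -5.2] Fz 6.5 T [-1.45  1.24 -0.02] yaw 0.0156 w 42.92
0.0265 24.32 pj [35.36 24.62] z 107.45 Fj [-5.2 -6.5] Fz 5.3 T [-1.79  1.18 -0.03] yaw 0.0153 w 43.18
0.028 24.57 pj [35.37 25.96] z 107.46 Fj [-5.2 -6.6] Fz 6.0 T [-1.94  1.11 -0.06] yaw 0.0151 w 43.39
0.029 24.82 pj [35.35 26.83] z 107.44 Fj [-4.3 -7. ] Fz 5.8 T [-2.02  1.1  -0.08] yaw 0.015 w 42.86
0.03 25.07 pj [35.35 27.82] z 107.45 Fj [-4.8 -7.4] Fz 6.8 T [-2.11  1.07 -0.09] yaw 0.015 w 43.05
0.031 25.32 pj [35.36 28.61] z 107.45 Fj [-4.4 -7.2] Fz 5.5 T [-2.32  1.03 -0.06] yaw 0.0153 w 42.84
0.032 25.57 pj [35.42 28.8 ] z 107.5 Fj [ -4.7 -10.7] Fz 6.4 T [-3.36  0.77  0.06] yaw 0.0157 w 43.28
```

```bash
cat >> f.py <<'E'
def rot():
    s=r.get_state(); t=s['tcp_rot']; print('   rot deg', np.degrees([(t[0]%(2*np.pi))-np.pi,t[1]]).round(3), 'effort',s['effort'].round(1))
E
python3 - <<'E'
from f import *
rot()
go(.0385,.033,.1066,.02); r.pause(.15); rep(); rot()
go(.040,.0345,.1062,.02); r.pause(.15); rep(); rot()
p=r.camera_params('wrist'); cv2.imwrite('pics/w7.png',r.capture('wrist')[:,:,::-1]); np.savez('w7.npz',K=p['K'],extrinsics=p['extrinsics'])
cv2.imwrite('pics/s7.png',cv2.resize(r.capture('scene')[130:230,160:290,::-1],None,fx=5,fy=5,interpolation=cv2.INTER_CUBIC))
E
```

```text
rot deg [ 0.262 -0.244] effort [  6.5 -38.9  16.1   1.3   1.9  -0. ]
 25.98 pj [35.63 28.91] z 107.43 Fj [ -9.1 -12.8] Fz 13.6 T [-3.77  2.09  0.14] yaw 0.0152 w 43.01
   rot deg [ 0.341 -0.491] effort [  7.3 -35.4  17.4   1.3   3.2  -0.1]
 26.39 pj [35.87 29.11] z 107.45 Fj [-12.1 -17.6] Fz 16.9 T [-4.69  2.87  0.04] yaw 0.0148 w 43.24
   rot deg [ 0.451 -0.69 ] effort [  9.5 -33.3  18.6   0.9   4.4  -0.1]
```

View pics/w7.png

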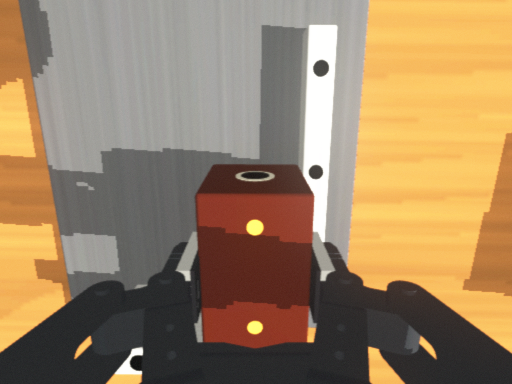

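View pics/s7.png

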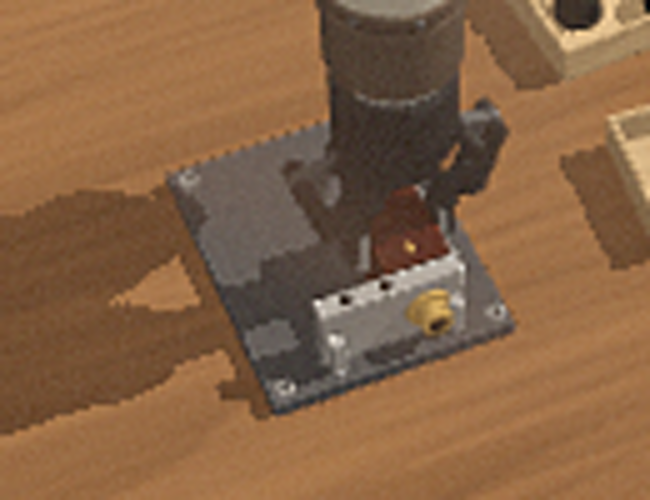

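Wrist view: side stop at column 318 sits along the block's side, bore end at (256,175). Scene: block sits behind the end stop in line with the guide at (430,310 zoomed). The tool has tilted 0.5–0.7° under load, so I'll correct the tilt, then test yaw by dithering.

```bash
cat >> f.py <<'E'
def go2(xj,yj,z,dr,dp,yaw=a,rate=.02):
    r.move_straight([*(c+R@np.array([xj,yj])),z],ori=[np.pi+dr,dp,-np.pi+yaw],rate=rate); r.pause(.15)
def tilt():
    t=r.get_state()['tcp_rot']; return (t[0]%(2*np.pi))-np.pi,t[1]
E
python3 - <<'E'
from f import *
dr=dp=0
for i in range(3):
    tr,tp=tilt(); dr-=tr*.9; dp-=tp*.9
    go2(.039,.0335,.1064,dr,dp); rep(f'{np.degrees(dr):.2f} {np.degrees(dp):.2f}'); rot()
for dy in (.008,-.008,0):
    go2(.039,.0335,.1064,dr,dp,.016+dy); rep(dy)
print(dr,dp)
E
```

```text
-0.40 0.62 26.89 pj [35.26 28.57] z 107.33 Fj [ -9.8 -15.1] Fz 15.8 T [-4.55  2.88  0.19] yaw 0.016 w 43.28
   rot deg [ 0.043 -0.049] effort [  8.5 -34.6  18.1   0.8   4.2  -0.2]
-0.44 0.67 27.29 pj [35.25 28.52] z 107.37 Fj [-10.4 -15.1] Fz 15.1 T [-4.6   2.94  0.16] yaw 0.016 w 42.92
   rot deg [ 0.013 -0.012] effort [  8.6 -34.6  18.1   0.7   4.3  -0.2]
-0.45 0.68 27.69 pj [35.2  28.49] z 107.31 Fj [ -9.9 -15.5] Fz 15.1 T [-4.7   2.85  0.16] yaw 0.0159 w 43.02
   rot deg [ 0.006 -0.013] effort [  8.6 -34.6  18.1   0.7   4.3  -0.2]
0.008 28.09 pj [35.21 28.44] z 107.31 Fj [-10.  -14.8] Fz 15.7 T [-4.76  2.85 -0.65] yaw 0.0203 w 42.81
-0.008 28.49 pj [35.16 28.48] z 107.31 Fj [-11.2 -15.2] Fz 14.8 T [-4.65  2.96  0.64] yaw 0.0103 w 43.35
0 28.89 pj [35.23 28.52] z 107.33 Fj [-10.7 -15.3] Fz 15.4 T [-4.69  2.85  0.19] yaw 0.0162 w 43.49
-0.007936962453514117 0.01179671419615016
```

Run:
```python
from f import *
dr,dp=-.0079,.0118
go2(.0425,.036,.1072,dr*1.3,dp*1.3); rep(); rot()
dr*=1.3;dp*=1.3
for i in range(3):
    tr,tp=tilt(); dr-=tr*.9; dp-=tp*.9
    go2(.0425,.036,.1072,dr,dp); rep(); rot()
for dy in (.01,-.01,0):
    go2(.0425,.036,.1072,dr,dp,.016+dy); rep(dy)
print(dr,dp)
p=r.camera_params('wrist'); cv2.imwrite('pics/w8.png',r.capture('wrist')[:,:,::-1])
cv2.imwrite('pics/s8.png',cv2.resize(r.capture('scene')[90:270,150:350,::-1],None,fx=3,fy=3,interpolation=cv2.INTER_CUBIC))
cv2.imwrite('pics/t8.png',cv2.resize(r.capture('top')[170:300,145:405,::-1],None,fx=3,fy=3,interpolation=cv2.INTER_CUBIC))
```

```text
29.41 pj [35.53 28.71] z 107.31 Fj [-17.2 -22.4] Fz 18.0 T [-6.26  4.13  0.4 ] yaw 0.0155 w 42.98
   rot deg [ 0.076 -0.308] effort [ 12.  -33.5  21.4   0.3   6.   -0.4]
 29.81 pj [35.32 28.63] z 107.3 Fj [-16.  -21.5] Fz 19.0 T [-6.43  4.36  0.34] yaw 0.0156 w 42.8
   rot deg [ 0.029 -0.078] effort [ 11.9 -33.3  21.5   0.3   6.3  -0.4]
 30.21 pj [35.26 28.59] z 107.31 Fj [-16.2 -22.4] Fz 18.8 T [-6.43  4.45  0.38] yaw 0.0157 w 43.05
   rot deg [ 0.012 -0.022] effort [ 11.8 -33.3  21.5   0.2   6.4  -0.3]
 30.61 pj [35.24 28.6 ] z 107.32 Fj [-15.7 -21.3] Fz 19.5 T [-6.54  4.46  0.32] yaw 0.0157 w 43.01
   rot deg [ 0.005 -0.008] effort [ 11.8 -33.3  21.5   0.2   6.4  -0.3]
0.01 31.01 pj [35.25 28.51] z 107.31 Fj [-15.7 -21.2] Fz 19.1 T [-6.65  4.37 -0.72] yaw 0.0206 w 43.13
-0.01 31.41 pj [35.31 28.56] z 107.31 Fj [-15.8 -21.4] Fz 19.4 T [-6.52  4.36  0.55] yaw 0.0066 w 43.24
0 31.81 pj [35.35 28.56] z 107.28 Fj [-15.5 -21.3] Fz 20.4 T [-6.56  4.26 -0.24] yaw 0.0131 w 42.98
-0.012116524215086244 0.021734078618471656
```

View pics/w8.png

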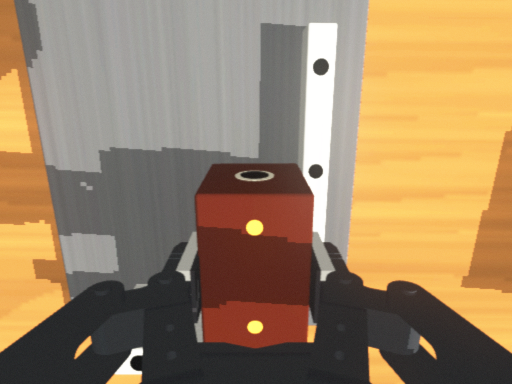

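View pics/s8.png

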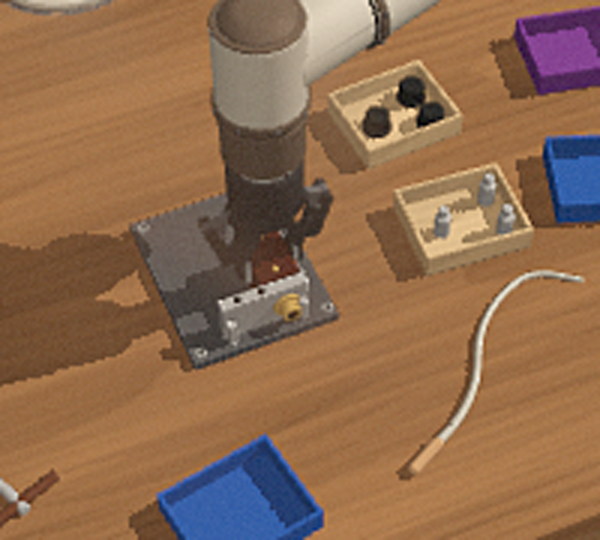

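View pics/t8.png

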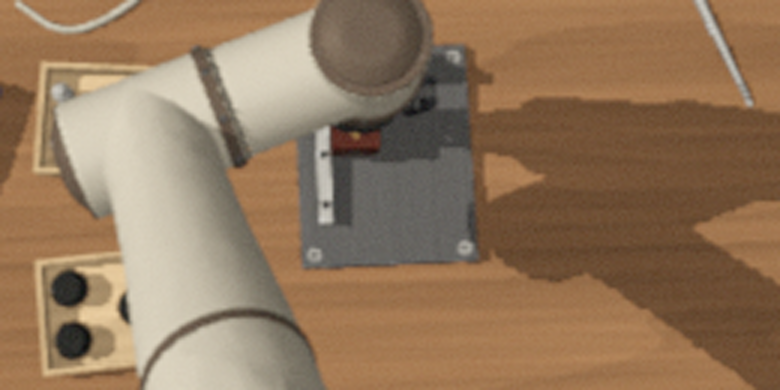

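Wrist view shows the block flush along the side stop, studs at (255,228) and (255,327). The scene shows both trays filled, and the bocal and reamer untouched. I'll check block yaw against the side stop in the same picture.

```bash
cat > y.py <<'E'
import numpy as np,cv2
from h import *
def meas(im,p):
    m=(im[215:340,240:270,1].astype(int)>130).astype(np.uint8)
    n,l,st,c=cv2.connectedComponentsWithStats(m); S=[c[i]+(240,215) for i in range(1,n) if st[i,4]>20]
    A=[toz(p,s,.064)[:2] for s in S]; d=A[-1]-A[0]
    g=im.min(2).astype(float); out=[]
    L=[];Rr=[]
    for v in range(30,190):
        pr=g[v,285:350]-190; i=np.where(pr[:-1]*pr[1:]<0)[0]
        if len(i)>=2: L.append((285+i[0]+pr[i[0]]/(pr[i[0]]-pr[i[0]+1]),v)); Rr.append((285+i[-1]+pr[i[-1]]/(pr[i[-1]]-pr[i[-1]+1]),v))
    lin=[]
    for P in (L,Rr):
        Q=np.array([toz(p,q,.030)[:2] for q in P],np.float32); vx,vy,x,y=cv2.fitLine(Q,cv2.DIST_HUBER,0,1e-4,1e-4).ravel(); lin.append((np.arctan2(vy*np.sign(vx),abs(vx)),y+(.585-x)*vy/vx))
    # block right top edge
    hsv=cv2.cvtColor(im,cv2.COLOR_BGR2HSV); E=[]
    sat=hsv[...,1].astype(float)
    for v in range(200,232):
        pr=im[v,290:330,2].astype(float)-0; sa=sat[v,290:330]-120; i=np.where((sa[:-1]>0)&(sa[1:]<=0))[0]
        if len(i): E.append((290+i[0]+sa[i[0]]/(sa[i[0]]-sa[i[0]+1]),v))
    Q=np.array([toz(p,q,.064)[:2] for q in E],np.float32)
    print('studs',[s.round(2).tolist() for s in S],'yaw',np.arctan2(d[1],d[0]).round(4),'mid',((A[0]+A[-1])/2).round(4),'| stop',[(round(float(x),4),round(float(y),4)) for x,y in lin],'edge y',Q[:,1].mean().round(4) if len(Q) else None)
E
python3 - <<'E'
from y import *; from bench import r
p=r.camera_params('wrist'); print('w8');meas(cv2.imread('pics/w8.png'),p)
print('w7');meas(cv2.imread('pics/w7.png'),dict(np.load('w7.npz')))
E
```

```text
w8
studs [[254.21, 227.27], [254.62, 326.64]] yaw 0.0159 mid [0.5968 0.0474] | stop [(0.0167, 0.0694), (0.017, 0.0815)] edge y 0.0684
w7
studs [[254.52, 227.05], [254.5, 327.0]] yaw 0.014 mid [0.5968 0.0476] | stop [(0.0165, 0.0694), (0.0167, 0.0815)] edge y 0.0686
```

Run:
```python
from f import *
from y import meas
dr,dp=-.0121,.0217
go2(.0425,.036,.1084,dr,dp,.0168); rep(); rot()
go2(.0440,.0365,.1084,dr,dp,.0168); rep(); rot()
tr,tp=tilt(); dr-=tr;dp-=tp
go2(.0440,.0365,.1084,dr,dp,.0168); rep(); rot()
r.pause(.5); rep()
p=r.camera_params('wrist'); im=r.capture('wrist')[:,:,::-1].copy(); cv2.imwrite('pics/w9.png',im); meas(im,p)
```

```text
32.36 pj [35.37 28.54] z 107.33 Fj [-12.7 -21.1] Fz 12.5 T [-6.64  3.63 -0.29] yaw 0.0132 w 43.14
   rot deg [-0.044  0.005] effort [ 12.7 -36.5  21.7   0.7   5.7   0.3]
 32.76 pj [35.57 28.61] z 107.36 Fj [-16.8 -21.4] Fz 17.1 T [-6.71  4.41 -0.21] yaw 0.013 w 43.0
   rot deg [-0.002 -0.175] effort [ 12.8 -35.   22.9   1.    6.4   0.2]
 33.16 pj [35.42 28.61] z 107.33 Fj [-17.2 -22.4] Fz 16.4 T [-6.6   4.66 -0.2 ] yaw 0.0129 w 43.05
   rot deg [ 0.005 -0.028] effort [ 12.8 -34.9  22.9   1.    6.6   0.2]
 33.66 pj [35.42 28.6 ] z 107.33 Fj [-18.1 -22.2] Fz 16.5 T [-6.61  4.55 -0.22] yaw 0.0129 w 43.07
studs [[254.17, 227.15], [254.6, 326.57]] yaw 0.0159 mid [0.5968 0.0474] | stop [(0.0168, 0.0694), (0.0168, 0.0815)] edge y 0.0684
```

Run:
```python
from f import *
r.finish_job(); rep()
```

```text
the job is handed in; nothing more can be done
the job is handed in; nothing more can be done
```

The job is handed in at about 34 s on the robot's clock. The swab weight and then the end cap went into their matching trays. The rosewood block is gripped and pressed into the jig corner.

**Last checks before handing in:**
- **Trays:** pictures showed the weight and the cap each standing upright beside its like. The bocal and the reamer looked untouched.
- **Pressing:** the wrist force was steady at about 18 N toward the end stop, 22 N toward the side stop and 16 N down onto the bed. Some of the sideways force is friction with the bed, so the force on the stops themselves is lower.
- **Position:** the push met each stop at the tool position expected for a seated block, within 0.4 mm along x and 0.6 mm along y.
- **Squareness:** the block's yaw in the wrist picture was 0.0159 rad, against 0.0168 rad for the side stop, about 0.05° apart. Tool tilt was under 0.03°.

**Small disagreements:**
- The tool's yaw stayed at 0.013 rad when 0.0168 was commanded, with about 0.2 N m of residual torque. The block itself stayed in line with the stop.
- The picture put the block's side about 1 mm short of the side stop's face. That is within the cameras' 2 mm calibration, and the force readings showed contact.

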